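# Transfer a row of sample jars to the other rack in reverse order

## Robot

A 6-joint arm with a two-finger parallel gripper is mounted at the origin on the work surface; the furniture and walls round the work are solid. World frame = base frame: x ahead of the robot, y to its left, z up, the work surface at z = 0. Lengths are in m, angles in rad, forces in N, time in s.
With the tool pointing down it reaches from about 0.325 to 0.775 m from the base axis. Payload 5.5 kg.
Tool frame: the origin (TCP) lies on the front face of the gripper's body, between the roots of the fingers; the fingertips stand 80 mm ahead of it and the grasp point (between the pads) lies 61 mm ahead of it; z points along the fingers, y is the line along which they close (so a half turn about z gives the same grasp; the last joint's range is limited). The gripper opens to 88 mm and grips with 3 to 60 N. Pads are 20 mm wide; open, the fingers measure 115 mm over their backs; the gripper's body (75 mm by 178 mm) begins 61 mm behind the grasp point.
Start: joints at [-1.361, 0.091, 1.231, -0, 1.82, -0.057], TCP at [0.158, -0.579, 0.303] pointing down, gripper open.
Joint ranges: [-2.87, 2.87], [-0.86, 2.18], [0.17, 2.46], [-1.51, 4.65], [0.06, 2.69], [-2.65, 2.65]. Speed limits (rad/s): [2.57, 2.57, 3.01, 3.14, 3.14, 3.14].

## Interface

Orientations are given as [roll, pitch, yaw] about the fixed x, y, z axes, in that order (R = Rz(yaw) Ry(pitch) Rx(roll)).
In Python, from station import env gives the robot as it stands.
- The arm moves only by the tool drive_tool, never from a script. Its argument "commands" is a list of rows, each an object of numbers: "hand": the gripper command: -1 is fully open, 1 is shut, values between are in proportion; "dx", "dy", "dz": the shift along the tool's x, y, z in units of 0.2 m (1.0 is 0.2 m); "rx", "ry", "rz": the turn, a rotation vector about the tool's x, y, z in units of 180 degrees (1.0 is 180 degrees). In form: [{"hand": .., "dx": .., "dy": .., "dz": .., "rx": .., "ry": .., "rz": ..}, ...]. A call has 1 to 8 rows; each row is the pose to reach, as a shift and turn from the pose commanded when the call began, along the tool's axes at that moment, turning the shorter way round; what a row does not reach only later rows make up. A row lasts 1/10 s, in which the tool goes at most 50 mm and 8.59 degrees, less where a joint would pass 70% of its speed; a pose out of reach is approached as far as the arm can. A call with a number of a shift or a turn outside -1 to 1 is refused whole. A call with a gripper value outside its range is refused whole. The fingers move at their own pace and stop on an object; the grip force is fixed at half the most. Time passes only in rows, so rows that repeat a pose let the fingers close. It gives the time, the measured TCP pose, the force, the opening and the grip force at its end, in the units of the state.
- env.get_state(): the state, without advancing time (a new reading comes with each control period).
- env.grab_frame(name): name is "scene" or "side" or "wrist"; returns the picture (420x560x3 uint8, blue, green, red); there is no depth.
- env.camera_params(name): a dict with "fov_y" (degrees; the focal length in pixels is half the picture's height over the tangent of half this angle, whatever the lens; pixels are square), "cx", "cy" (the principal point, pixels), "position" and "attitude" of the camera in the world. Camera axes: x right, y down, z forward; pixel columns grow to the right and rows downward; lengths in m; the calibration is good to about 2 mm. A picture is of the moment at which its call begins: read the wrist's pose just before it. camera_params takes no time and is no camera call; for the wrist camera it gives the pose at the moment of the call.
- env.sign_off(): hands the job in; it is judged then, once.
Trained networks look in the newest picture that a camera, given by its name, has taken for a name from the list of things; names that differ only in an ending like _2 or _b are one class to them, and where a whole thing is asked for, a point or a joint stands for the part that bears it (a point fixed in the world has none). Each returns a list of dicts, best first, with "p" (0 to 1); they miss things now and then, are a little off and sometimes report something else, mostly with a low value. They report only what shows in the picture. A call takes as long as a camera call. They do not tell look-alikes from the thing itself.
- env.find_in(target, camera): "uv" ([column, row] in pixels, amid what is visible of it).
The state is a dict: "t": time; "joints": joint angles; "joint_vel": joint speeds; "effort": joint torques, N m; "ee_pos": TCP position; "tool_rot": TCP orientation; "contact_force": force on the tool from outside, world axes, zero at the start; "ft_torque": the same for the moment, N m; "opening": finger opening in m; "grasp_force": force on a finger pad.
Only numpy, scipy, OpenCV 4.12 (cv2) and the standard library are available. Lean on these libraries where they do the work, as an engineer would, in place of code of your own. Each camera call takes 0.05 s, during which the arm holds its last target. There are 200 camera calls.

## Task

Move the four capped sample jars from the grey rack into the empty white rack, one to a pocket, in reverse order: the jar that stood leftmost as the robot sees it goes into the rightmost pocket, and so on (the grey rack's coloured tabs keep showing which jar stood where). Keep every jar upright all the way and leave all four standing on the pocket floors, released and still.

Things in the scene. Friction and masses are not known exactly. Their poses are not given: they have to be found in the camera images.
- grey_rack: fixed grey rack that holds the jars at the start, tabs on its front (-x) wall. 56 x 212 x 35 mm; origin under its centre, on the bench; y along the row and within 10 degrees of the robot's left. Four open pockets, 48 x 48 mm inside, centres at x 0, y +78, +26, -26, -78 mm; floor 5 mm and wall tops 35 mm above the bench; walls 4 mm.
- white_rack: white plastic rack, fixed, empty at the start, without tabs; same shape, size, pockets, origin and axes as the grey rack (+y = left). It may stand nearer to the robot than the grey rack or farther. The two racks stand at least 85 mm apart from pocket centre to pocket centre.
- red_jar: loose amber jar with a white paper band and a ribbed red cap, 76 mm tall, about 90 g; body 32 mm in diameter; cap (fixed on) 34 mm in diameter, 60 to 76 mm above the foot. Origin at the centre of its foot, z up. Starts upright on the floor of a grey-rack pocket; jars stand 52 mm apart, so grip across the row.
- yellow_jar: loose amber jar with a white paper band and a ribbed yellow cap, 76 mm tall, about 90 g; body 32 mm in diameter; cap (fixed on) 34 mm in diameter, 60 to 76 mm above the foot. Origin at the centre of its foot, z up. Starts upright on the floor of a grey-rack pocket; jars stand 52 mm apart, so grip across the row.
- green_jar: loose amber jar with a white paper band and a ribbed green cap, 76 mm tall, about 90 g; body 32 mm in diameter; cap (fixed on) 34 mm in diameter, 60 to 76 mm above the foot. Origin at the centre of its foot, z up. Starts upright on the floor of a grey-rack pocket; jars stand 52 mm apart, so grip across the row.
- blue_jar: loose amber jar with a white paper band and a ribbed blue cap, 76 mm tall, about 90 g; body 32 mm in diameter; cap (fixed on) 34 mm in diameter, 60 to 76 mm above the foot. Origin at the centre of its foot, z up. Starts upright on the floor of a grey-rack pocket; jars stand 52 mm apart, so grip across the row.
- red_tab: red plastic tab fixed on the front wall of the grey rack at the pocket where the red jar stands at the start; its upper plate is 16 x 28 mm and reaches 35 mm above the bench. Origin at bench height, in the middle of the tab's width, 28.5 mm from the pocket centre along the rack's -x and within 3 mm of it in y.
- yellow_tab: yellow plastic tab fixed on the front wall of the grey rack at the pocket where the yellow jar stands at the start; its upper plate is 16 x 28 mm and reaches 35 mm above the bench. Origin at bench height, in the middle of the tab's width, 28.5 mm from the pocket centre along the rack's -x and within 3 mm of it in y.
- green_tab: green plastic tab fixed on the front wall of the grey rack at the pocket where the green jar stands at the start; its upper plate is 16 x 28 mm and reaches 35 mm above the bench. Origin at bench height, in the middle of the tab's width, 28.5 mm from the pocket centre along the rack's -x and within 3 mm of it in y.
- blue_tab: blue plastic tab fixed on the front wall of the grey rack at the pocket where the blue jar stands at the start; its upper plate is 16 x 28 mm and reaches 35 mm above the bench. Origin at bench height, in the middle of the tab's width, 28.5 mm from the pocket centre along the rack's -x and within 3 mm of it in y.
Mind the look-alikes: they are no part of the job. Leave any brown or pink look-alike of the yellow_jar alone.

How it is judged:
At the end, for the whole second after the job is handed in: Each jar stands in the white rack's pocket that mirrors its tab's pocket in the grey rack (y of opposite sign): within 14 mm of the pocket centre in rack x and y, foot within 4 mm of the pocket floor, tilt under 0.1 rad, slower than 0.02 m/s, not touched by the fingers (((y of red_tab in the frame of grey_rack between 0.058 and 0.098 m and y of red_jar in the frame of white_rack between -0.092 and -0.064 m) or (y of red_tab in the frame of grey_rack between 0.006 and 0.046 m and y of red_jar in the frame of white_rack between -0.04 and -0.012 m) or (y of red_tab in the frame of grey_rack between -0.046 and -0.006 m and y of red_jar in the frame of white_rack between 0.012 and 0.04 m) or (y of red_tab in the frame of grey_rack between -0.098 and -0.058 m and y of red_jar in the frame of white_rack between 0.064 and 0.092 m)) and x of red_jar in the frame of white_rack between -0.014 and 0.014 m and z of red_jar in the frame of white_rack between 0.001 and 0.009 m and angle between each of red_jar, yellow_jar, green_jar, blue_jar's own z axis and vertical below 0.1 rad and linear speed of each of red_jar, yellow_jar, green_jar, blue_jar below 0.02 m/s and contact force between each of red_jar, yellow_jar, green_jar, blue_jar and the fingers below 0.05 N and ((y of yellow_tab in the frame of grey_rack between 0.058 and 0.098 m and y of yellow_jar in the frame of white_rack between -0.092 and -0.064 m) or (y of yellow_tab in the frame of grey_rack between 0.006 and 0.046 m and y of yellow_jar in the frame of white_rack between -0.04 and -0.012 m) or (y of yellow_tab in the frame of grey_rack between -0.046 and -0.006 m and y of yellow_jar in the frame of white_rack between 0.012 and 0.04 m) or (y of yellow_tab in the frame of grey_rack between -0.098 and -0.058 m and y of yellow_jar in the frame of white_rack between 0.064 and 0.092 m)) and x of yellow_jar in the frame of white_rack between -0.014 and 0.014 m and z of yellow_jar in the frame of white_rack between 0.001 and 0.009 m and ((y of green_tab in the frame of grey_rack between 0.058 and 0.098 m and y of green_jar in the frame of white_rack between -0.092 and -0.064 m) or (y of green_tab in the frame of grey_rack between 0.006 and 0.046 m and y of green_jar in the frame of white_rack between -0.04 and -0.012 m) or (y of green_tab in the frame of grey_rack between -0.046 and -0.006 m and y of green_jar in the frame of white_rack between 0.012 and 0.04 m) or (y of green_tab in the frame of grey_rack between -0.098 and -0.058 m and y of green_jar in the frame of white_rack between 0.064 and 0.092 m)) and x of green_jar in the frame of white_rack between -0.014 and 0.014 m and z of green_jar in the frame of white_rack between 0.001 and 0.009 m and ((y of blue_tab in the frame of grey_rack between 0.058 and 0.098 m and y of blue_jar in the frame of white_rack between -0.092 and -0.064 m) or (y of blue_tab in the frame of grey_rack between 0.006 and 0.046 m and y of blue_jar in the frame of white_rack between -0.04 and -0.012 m) or (y of blue_tab in the frame of grey_rack between -0.046 and -0.006 m and y of blue_jar in the frame of white_rack between 0.012 and 0.04 m) or (y of blue_tab in the frame of grey_rack between -0.098 and -0.058 m and y of blue_jar in the frame of white_rack between 0.064 and 0.092 m)) and x of blue_jar in the frame of white_rack between -0.014 and 0.014 m and z of blue_jar in the frame of white_rack between 0.001 and 0.009 m).
It fails at once if the red jar is tipped by more than 0.5 rad (angle between red_jar's own z axis and vertical above 0.5 rad).
It fails at once if the yellow jar is tipped by more than 0.5 rad (angle between yellow_jar's own z axis and vertical above 0.5 rad).
It fails at once if the green jar is tipped by more than 0.5 rad (angle between green_jar's own z axis and vertical above 0.5 rad).
It fails at once if the blue jar is tipped by more than 0.5 rad (angle between blue_jar's own z axis and vertical above 0.5 rad).
It also fails if it takes over 96 s, if anything falls off the work surface, if the arm or the gripper's body presses on something with over 40 N, if the wrist force passes 120 N, or if a joint passes its speed limit or range.

## Working session

There is one attempt and no reset: what is moved stays moved. The work goes in short steps, Python scripts to look and compute and a tool call to move; the robot and the scene stay as the last step left them, time stands still between calls to the robot, and variables do not carry over. Pictures are saved under pics/ and viewed, at most 14 in all, crops included, and the job is handed in when it is done.

Besides the shell and the picture viewer there is one more tool, called after "Call:" by a JSON object that holds its "name" and its "arguments". drive_tool: Moves the arm, as the interface text tells. Its arguments: {"type":"object","properties":{"commands":{"type":"array","items":{"type":"object","properties":{"hand":{"type":"number"},"dx":{"type":"number","minimum":-1,"maximum":1},"dy":{"type":"number","minimum":-1,"maximum":1},"dz":{"type":"number","minimum":-1,"maximum":1},"rx":{"type":"number","minimum":-1,"maximum":1},"ry":{"type":"number","minimum":-1,"maximum":1},"rz":{"type":"number","minimum":-1,"maximum":1}}}}},"required":["commands"]}

```bash
mkdir -p pics; ls
python3 - <<'E'
from station import env
import cv2,numpy as np
print(env.get_state())
for c in ["scene","side"]:
    cv2.imwrite(f"pics/{c}0.png",env.grab_frame(c)); print(c,env.camera_params(c))
    for n in ["grey_rack","white_rack","red_jar","yellow_jar","green_jar","blue_jar","red_tab","yellow_tab","green_tab","blue_tab"]:
        print(n,[(np.round(d["uv"]).tolist(),round(d["p"],2)) for d in env.find_in(n,c)[:3]])
E
```

```text
pics
{'t': 0.0, 'joints': array([-1.36073860e+00,  9.18547162e-02,  1.23186689e+00, -2.41645788e-05,
        1.81979091e+00, -5.67216850e-02]), 'joint_vel': array([ 1.10534939e-04, -2.85689741e-05, -6.08443912e-04, -1.98895004e-03,
       -1.28708688e-03,  5.23620440e-04]), 'effort': array([-2.04822980e-03, -4.46457446e+01, -4.06441927e+01,  6.96490263e-02,
        2.95549294e-02, -1.38061105e-04]), 'ee_pos': array([ 0.15812651, -0.57864533,  0.30151993]), 'tool_rot': array([-3.13967454e+00, -8.54468270e-05,  2.66773402e-01]), 'contact_force': array([0.4728644 , 0.73323404, 0.35211238]), 'ft_torque': array([ 0.02589778, -0.02429608,  0.03968457]), 'grasp_force': 0.0, 'opening': 0.08812137313265109}
scene {'fov_y': 48.34908798751486, 'cx': 276.52462819338035, 'cy': 203.60872995291334, 'position': array([-0.20090025, -0.57360103,  0.46868784]), 'attitude': array([-2.03268384,  0.00494667, -0.96405671])}
grey_rack [([299.0, 210.0], 0.69)]
white_rack [([296.0, 237.0], 0.91)]
red_jar [([307.0, 186.0], 0.85)]
yellow_jar [([240.0, 169.0], 0.8), ([215.0, 180.0], 0.71), ([269.0, 179.0], 0.69)]
green_jar [([287.0, 182.0], 0.76), ([301.0, 202.0], 0.73)]
blue_jar [([331.0, 192.0], 0.91)]
red_tab []
yellow_tab [([260.0, 193.0], 0.42)]
green_tab [([295.0, 234.0], 0.56)]
blue_tab [([322.0, 210.0], 0.4)]
side {'fov_y': 53.09588834657105, 'cx': 273.26989782183693, 'cy': 209.6342422742704, 'position': array([ 0.46137733, -0.73983049,  0.56301827]), 'attitude': array([-2.22870078,  0.02237612, -0.08729556])}
grey_rack [([311.0, 244.0], 0.58)]
white_rack [([245.0, 257.0], 0.7)]
red_jar [([316.0, 209.0], 0.69)]
yellow_jar [([299.0, 181.0], 0.85)]
green_jar [([307.0, 196.0], 0.78)]
blue_jar [([306.0, 242.0], 0.63), ([326.0, 231.0], 0.56)]
red_tab [([297.0, 226.0], 0.49)]
yellow_tab [([290.0, 196.0], 0.6)]
green_tab [([296.0, 208.0], 0.45)]
blue_tab [([301.0, 241.0], 0.65)]
```

View pics/scene0.png

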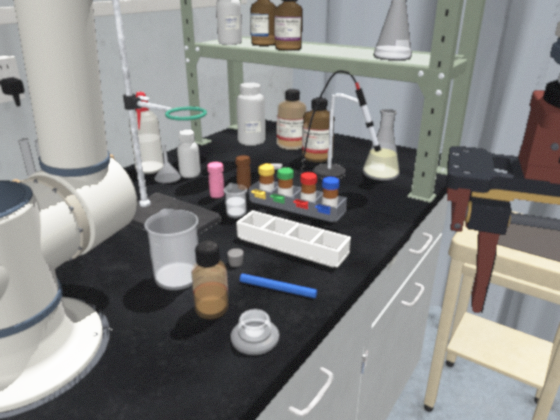

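View pics/side0.png

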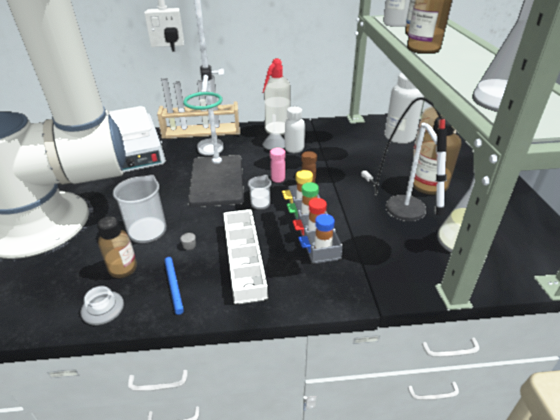

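The caps run yellow, green, red, blue from left to right. The white rack is nearer at scene (293,238) and side (245,255). The pink and brown look-alikes are at scene (216,180) and (243,170). Next I triangulate the caps and fit the rack outlines.

```bash
cat > h.py <<'E'
import cv2,numpy as np,itertools
from scipy.spatial.transform import Rotation as R
from scipy.optimize import minimize,least_squares
def cam(p):
    f=210/np.tan(np.radians(p["fov_y"]/2))
    return f,p["cx"],p["cy"],np.array(p["position"]),R.from_euler("xyz",p["attitude"]).as_matrix()
def proj(c,X):
    f,cx,cy,t,r=c; q=(np.atleast_2d(X)-t)@r
    return np.c_[cx+f*q[:,0]/q[:,2],cy+f*q[:,1]/q[:,2]]
def tri(cs,uvs):
    return least_squares(lambda X:np.concatenate([proj(c,X)[0]-u for c,u in zip(cs,uvs)]),[.6,-.2,.07])
def onplane(c,uv,z):
    f,cx,cy,t,r=c; d=r@np.array([(uv[0]-cx)/f,(uv[1]-cy)/f,1]); return t+d*(z-t[2])/d[2]
BOX=np.array(list(itertools.product([-.028,.028],[-.106,.106],[0,.035])))
def place(p,X):
    c,s=np.cos(p[2]),np.sin(p[2]); X=np.atleast_2d(X)
    return np.c_[p[0]+c*X[:,0]-s*X[:,1],p[1]+s*X[:,0]+c*X[:,1],X[:,2]]
def capblobs(im,lo=(150,110)):
    h=cv2.cvtColor(im,cv2.COLOR_BGR2HSV); o={}
    for n,(a,b) in dict(yellow=(20,34),green=(50,80),red=(0,6),blue=(105,125)).items():
        m=cv2.inRange(h,(a,lo[0],lo[1]),(b,255,255))
        k,_,st,ce=cv2.connectedComponentsWithStats(m)
        o[n]=[(ce[i].round(1).tolist(),st[i].tolist()) for i in range(1,k) if st[i][4]>12]
    return o
E
python3 - <<'E'
from station import env
from h import *
P={c:cam(env.camera_params(c)) for c in["scene","side"]}
I={c:cv2.imread(f"pics/{c}0.png") for c in P}
ROI=dict(scene=(240,150,360,222),side=(280,165,350,262))
B={}
for c in P:
    x0,y0,x1,y1=ROI[c]; m=np.zeros_like(I[c]); m[y0:y1,x0:x1]=I[c][y0:y1,x0:x1]; B[c]=capblobs(m)
for n in B["scene"]:
    u={c:max(B[c][n],key=lambda b:b[1][4]) for c in P}
    r=tri(list(P.values()),[np.array(u[c][0]) for c in P]); print(n,r.x.round(4),round(r.cost,2),{c:(u[c]) for c in P})
# white rack
M={}
for c,uv in dict(scene=(296,237),side=(245,257)).items():
    x0,y0,x1,y1=dict(scene=(225,205,360,270),side=(215,200,275,308))[c]
    h=cv2.cvtColor(I[c],cv2.COLOR_BGR2HSV); m=np.zeros(h.shape[:2],np.uint8)
    m[y0:y1,x0:x1]=cv2.inRange(h,(0,0,110),(180,60,255))[y0:y1,x0:x1]
    k,l,st,_=cv2.connectedComponentsWithStats(m); j=1+np.argmax(st[1:,4]); print(c,st[j])
    m=(l==j).astype(np.uint8); hull=cv2.convexHull(cv2.findNonZero(m)); m[:]=0; cv2.fillConvexPoly(m,hull,1); M[c]=m
def cost(p):
    s=0
    for c in P:
        hull=cv2.convexHull(proj(P[c],place(p,BOX)).astype(np.float32)); m=np.zeros((420,560),np.uint8)
        cv2.fillConvexPoly(m,np.round(hull*16).astype(np.int32),1,shift=4); s+=1-(m&M[c]).sum()/(m|M[c]).sum()
    return s
x0=np.mean([onplane(P["scene"],(296,237),.02),onplane(P["side"],(245,257),.02)],0)
print(x0)
best=min((minimize(cost,[x0[0],x0[1],a],method="Nelder-Mead",options=dict(initial_simplex=[[x0[0],x0[1],a],[x0[0]+.02,x0[1],a],[x0[0],x0[1]+.02,a],[x0[0],x0[1],a+.06]])) for a in(-.1,0,.1)),key=lambda r:r.fun)
print(best.x,best.fun); print(place(best.x,[[0,y,.005] for y in(.078,.026,-.026,-.078)]).round(4))
for c in P:
    im=I[c].copy(); cv2.polylines(im,[cv2.convexHull(proj(P[c],place(best.x,BOX)).astype(np.int32))],True,(0,0,255),1)
    x0,y0,x1,y1=dict(scene=(190,140,370,275),side=(200,150,360,310))[c]; I[c]=cv2.resize(im[y0:y1,x0:x1],(400,int(400*(y1-y0)/(x1-x0))))
h=max(i.shape[0] for i in I.values()); cv2.imwrite("pics/fit.png",np.hstack([cv2.copyMakeBorder(i,0,h-i.shape[0],0,0,0) for i in I.values()]))
E
```

```text
yellow [0.5792 0.0022 0.0675] 0.16 {'scene': ([265.0, 171.5], [259, 164, 14, 12, 80]), 'side': ([303.2, 177.7], [296, 170, 17, 14, 88])}Traceback (most recent call last):
  File "<stdin>", line 10, in <module>
ValueError: max() iterable argument is empty
```

```bash
sed -i 's/(50,80)/(40,95)/; s/blue=(105,125)/blue=(98,128)/; s/red=(0,6)/red=(0,9)/; s/lo=(150,110)/lo=(140,60)/' h.py
cat > fit.py <<'E'
from station import env
from h import *
P={c:cam(env.camera_params(c)) for c in["scene","side"]}
I={c:cv2.imread(f"pics/{c}0.png") for c in P}
ROI=dict(scene=(250,155,360,222),side=(280,165,350,262))
B={}
for c in P:
    x0,y0,x1,y1=ROI[c]; m=np.zeros_like(I[c]); m[y0:y1,x0:x1]=I[c][y0:y1,x0:x1]; B[c]=capblobs(m)
for n in B["scene"]:
    if not all(B[c][n] for c in P): print(n,[B[c][n] for c in P]); continue
    u={c:max(B[c][n],key=lambda b:b[1][4]) for c in P}
    r=tri(list(P.values()),[np.array(u[c][0]) for c in P]); print(n,r.x.round(4),round(r.cost,2),{c:(u[c]) for c in P})
M={}
for c in P:
    x0,y0,x1,y1=dict(scene=(225,205,360,270),side=(215,200,275,308))[c]
    h=cv2.cvtColor(I[c],cv2.COLOR_BGR2HSV); m=np.zeros(h.shape[:2],np.uint8)
    m[y0:y1,x0:x1]=cv2.inRange(h,(0,0,110),(180,60,255))[y0:y1,x0:x1]
    k,l,st,_=cv2.connectedComponentsWithStats(m); j=1+np.argmax(st[1:,4]); print(c,st[j])
    m=(l==j).astype(np.uint8); hull=cv2.convexHull(cv2.findNonZero(m)); m[:]=0; cv2.fillConvexPoly(m,hull,1); M[c]=m
def cost(p):
    s=0
    for c in P:
        hull=cv2.convexHull(proj(P[c],place(p,BOX)).astype(np.float32)); m=np.zeros((420,560),np.uint8)
        cv2.fillConvexPoly(m,np.round(hull*16).astype(np.int32),1,shift=4); s+=1-(m&M[c]).sum()/(m|M[c]).sum()
    return s
x0=np.mean([onplane(P["scene"],(296,237),.02),onplane(P["side"],(245,257),.02)],0)
best=min((minimize(cost,[x0[0],x0[1],a],method="Nelder-Mead",options=dict(initial_simplex=[[x0[0],x0[1],a],[x0[0]+.02,x0[1],a],[x0[0],x0[1]+.02,a],[x0[0],x0[1],a+.06]])) for a in(-.1,0,.1)),key=lambda r:r.fun)
print(x0,best.x,best.fun); print(place(best.x,[[0,y,.005] for y in(.078,.026,-.026,-.078)]).round(4))
for c in P:
    im=I[c].copy(); x0,y0,x1,y1=dict(scene=(190,140,370,275),side=(200,150,360,310))[c]; s=400/(x1-x0)
    im=cv2.resize(im[y0:y1,x0:x1],None,fx=s,fy=s,interpolation=cv2.INTER_CUBIC)
    cv2.polylines(im,[cv2.convexHull(((proj(P[c],place(best.x,BOX))-[x0,y0])*s).astype(np.int32))],True,(0,0,255),1); I[c]=im
h=max(i.shape[0] for i in I.values()); cv2.imwrite("pics/fit.png",np.hstack([cv2.copyMakeBorder(i,0,h-i.shape[0],0,0,0) for i in I.values()]))
E
python3 fit.py
```

```text
yellow [0.5792 0.0009 0.0696] 0.01 {'scene': ([265.2, 170.3], [258, 163, 16, 13, 119]), 'side': ([303.3, 177.7], [296, 169, 17, 15, 112])}
green [[], [([307.9, 192.3], [303, 186, 14, 10, 38])]]
red [ 0.5904 -0.1039  0.0724] 0.09 {'scene': ([308.2, 178.3], [300, 171, 17, 15, 204]), 'side': ([316.9, 205.5], [308, 197, 19, 18, 252])}
blue [ 0.5962 -0.1548  0.0727] 0.0 {'scene': ([330.4, 182.4], [322, 176, 18, 13, 191]), 'side': ([324.8, 222.1], [316, 214, 19, 17, 263])}
scene [ 226  205  125   63 3898]
side [ 223  209   45   95 3048]
[ 0.44460574 -0.17183605  0.02      ] [ 0.44252905 -0.15877915  0.0902726 ] 0.19305981227851743
[[ 0.4355 -0.0811  0.005 ]
 [ 0.4402 -0.1329  0.005 ]
 [ 0.4449 -0.1847  0.005 ]
 [ 0.4496 -0.2365  0.005 ]]
```

View pics/fit.png

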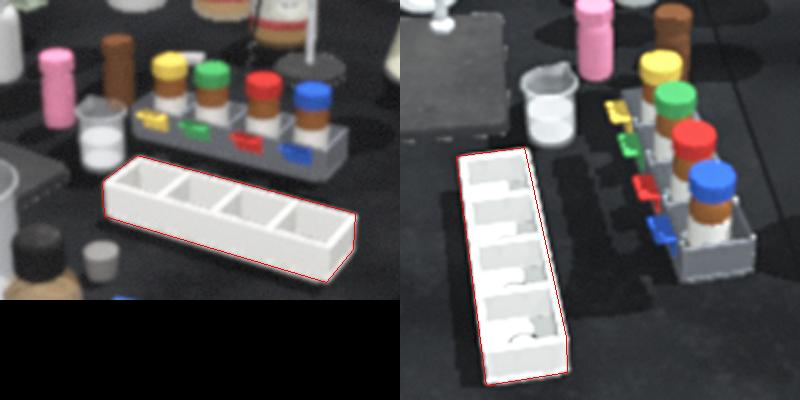

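The white outline fits well: yaw about 0.09, centre (0.443,-0.159). The caps lie on a row with yaw about 0.11. Next I check the surrounding obstacles and work out the first move.

```bash
sed -i 's/scene=(225,205,360,270)/scene=(237,205,360,270)/' fit.py; python3 fit.py | tail -5
cat > mv.py <<'E'
# numbers for a drive from the present pose to world x y z yaw
import sys
from station import env
from h import *
def go(x,y,z,yaw):
    s=env.get_state(); Rt=R.from_euler("xyz",s["tool_rot"]); Rg=R.from_euler("xyz",[np.pi,0,yaw])
    d=Rt.inv().apply(np.array([x,y,z])-s["ee_pos"])/.2; w=(Rt.inv()*Rg).as_rotvec()/np.pi
    print("t",round(s["t"],2),"d",d.round(3),"r",w.round(4))
if __name__=="__main__": go(*map(float,sys.argv[1:5]))
E
python3 - <<'E'
from station import env
from h import *
P={c:cam(env.camera_params(c)) for c in["scene","side"]}
for n,c,uv in[("stand base","side",(407,207)),("post","side",(455,303)),("post","scene",(424,198)),("beaker","side",(260,205)),("beaker","scene",(236,213)),("pink","side",(278,180)),("brown","side",(309,172)),("mat edge corner","side",(193,200)),("stand","side",(217,160))]:
    print(n,onplane(P[c],uv,0).round(3))
print("shelf corner", tri(list(P.values()),[np.array([463,66.]),np.array([490,145.])]).x, "stand top",tri(list(P.values()),[np.array([332,97.]),np.array([421,122.])]).x)
E
python3 mv.py .5 -.1 .3 1.67
```

```text
[ 0.44460574 -0.17183605  0.02      ] [ 0.44226846 -0.15920932  0.08824912] 0.15054964497365675
[[ 0.4354 -0.0815  0.005 ]
 [ 0.44   -0.1333  0.005 ]
 [ 0.4446 -0.1851  0.005 ]
 [ 0.4491 -0.2369  0.005 ]]
stand base [ 0.803 -0.037  0.   ]
post [ 0.794 -0.304  0.   ]
post [ 0.785 -0.298  0.   ]
beaker [0.484 0.007 0.   ]
beaker [0.485 0.012 0.   ]
pink [0.534 0.102 0.   ]
brown [0.613 0.128 0.   ]
mat edge corner [0.334 0.044 0.   ]
stand [0.385 0.215 0.   ]
shelf corner [ 0.7409562  -0.33869628  0.3173876 ] stand top [ 0.79389124 -0.04105567  0.20106733]
t 1.1 d [ 2.28  -1.859  0.013] r [ 0.     -0.     -0.4466]
```

Call:
{"name": "drive_tool", "arguments": {"commands": [{"hand": -1,"dx": 1,"dy": -0.82,"dz": 0,"rz": -0.2},{"hand": -1,"dx": 1,"dy": -0.82,"dz": 0,"rz": -0.2},{"hand": -1,"dx": 1,"dy": -0.82,"dz": 0,"rz": -0.2},{"hand": -1,"dx": 1,"dy": -0.82,"dz": 0,"rz": -0.2},{"hand": -1,"dx": 1,"dy": -0.82,"dz": 0,"rz": -0.2}]}}

```text
$.commands[0]: bad value
```

```bash
python3 mv.py .5 -.1 .3 1.67
```

```text
t 1.1 d [ 2.28  -1.859  0.013] r [ 0.     -0.     -0.4466]
```

Call:
{"name": "drive_tool", "arguments": {"commands": [{"hand": -1.0,"dx": 0.98,"dy": -0.8,"dz": 0.0,"rx": 0.0,"ry": 0.0,"rz": -0.2},{"hand": -1.0,"dx": 0.98,"dy": -0.8,"dz": 0.0,"rx": 0.0,"ry": 0.0,"rz": -0.2},{"hand": -1.0,"dx": 0.98,"dy": -0.8,"dz": 0.0,"rx": 0.0,"ry": 0.0,"rz": -0.2},{"hand": -1.0,"dx": 0.98,"dy": -0.8,"dz": 0.0,"rx": 0.0,"ry": 0.0,"rz": -0.2},{"hand": -1.0,"dx": 0.98,"dy": -0.8,"dz": 0.0,"rx": 0.0,"ry": 0.0,"rz": -0.2}]}}

```text
t: 1.6
ee_pos: [0.304, -0.3735, 0.3028]
tool_rot: [3.141, 0.0, 0.899]
contact_force: [0.8, -0.9, -0.1]
opening: 0.088
grasp_force: 0.0
```

```bash
python3 mv.py .5 -.1 .3 1.67
```

```text
t 1.6 d [ 1.68  -0.084  0.014] r [ 2.000e-04  1.000e-04 -2.453e-01]
```

Call:
{"name": "drive_tool", "arguments": {"commands": [{"hand": -1.0,"dx": 1.0,"dy": -0.05,"dz": 0.0,"rx": 0.0,"ry": 0.0,"rz": -0.24},{"hand": -1.0,"dx": 1.0,"dy": -0.05,"dz": 0.0,"rx": 0.0,"ry": 0.0,"rz": -0.24},{"hand": -1.0,"dx": 1.0,"dy": -0.05,"dz": 0.0,"rx": 0.0,"ry": 0.0,"rz": -0.24},{"hand": -1.0,"dx": 1.0,"dy": -0.05,"dz": 0.0,"rx": 0.0,"ry": 0.0,"rz": -0.24},{"hand": -1.0,"dx": 1.0,"dy": -0.05,"dz": 0.0,"rx": 0.0,"ry": 0.0,"rz": -0.24},{"hand": -1.0,"dx": 1.0,"dy": -0.05,"dz": 0.0,"rx": 0.0,"ry": 0.0,"rz": -0.24}]}}

```text
t: 2.2
ee_pos: [0.4213, -0.2115, 0.3027]
tool_rot: [3.142, 0.0, 1.654]
contact_force: [0.5, -0.8, -0.8]
opening: 0.0884
grasp_force: 0.0
```

```bash
python3 mv.py .5 -.1 .3 1.67
```

```text
t 2.2 d [0.523 0.439 0.014] r [ 0.      0.0001 -0.0051]
```

Call:
{"name": "drive_tool", "arguments": {"commands": [{"hand": -1.0,"dx": 0.52,"dy": 0.44,"dz": 0.0,"rx": 0.0,"ry": 0.0,"rz": -0.005},{"hand": -1.0,"dx": 0.52,"dy": 0.44,"dz": 0.0,"rx": 0.0,"ry": 0.0,"rz": -0.005},{"hand": -1.0,"dx": 0.52,"dy": 0.44,"dz": 0.0,"rx": 0.0,"ry": 0.0,"rz": -0.005},{"hand": -1.0,"dx": 0.52,"dy": 0.44,"dz": 0.0,"rx": 0.0,"ry": 0.0,"rz": -0.005},{"hand": -1.0,"dx": 0.52,"dy": 0.44,"dz": 0.0,"rx": 0.0,"ry": 0.0,"rz": -0.005}]}}

```text
t: 2.7
ee_pos: [0.5, -0.103, 0.3024]
tool_rot: [-3.141, 0.0, 1.662]
contact_force: [0.1, -0.2, -0.9]
opening: 0.0878
grasp_force: 0.0
```

Run:
```python
from station import env
from h import *
print(env.get_state()["ee_pos"],env.get_state()["joint_vel"].round(3))
p=env.camera_params("wrist"); c=cam(p); im=env.grab_frame("wrist"); cv2.imwrite("pics/w1.png",im)
print(p); np.save("w1.npy",np.array([p]),allow_pickle=True)
for n in["grey_rack","white_rack","red_jar","yellow_jar","green_jar","blue_jar"]:
    for d in env.find_in(n,"wrist")[:4]: print(n,np.round(d["uv"]),round(d["p"],2),onplane(c,d["uv"],.075 if "jar" in n else .03).round(3))
```

```text
[ 0.50001038 -0.10304179  0.30242208] [-0.029 -0.016  0.006 -0.002  0.002 -0.015]
{'fov_y': 66.6479550691021, 'cx': 278.88200830116733, 'cy': 205.96988991855852, 'position': array([ 0.49260979, -0.01944078,  0.3849882 ]), 'attitude': array([2.83165699e+00, 5.06321284e-04, 9.06006785e-02])}
grey_rack [345. 149.] 0.91 [ 0.569 -0.06   0.03 ]
white_rack [228. 210.] 0.94 [ 0.444 -0.143  0.03 ]
red_jar [363. 195.] 0.96 [ 0.585 -0.099  0.075]
yellow_jar [371.  92.] 0.89 [ 0.576 -0.001  0.075]
yellow_jar [225. 212.] 0.62 [ 0.447 -0.13   0.075]
yellow_jar [401.   7.] 0.57 [0.589 0.068 0.075]
green_jar [366. 143.] 0.98 [ 0.578 -0.048  0.075]
green_jar [354. 234.] 0.22 [ 0.582 -0.141  0.075]
blue_jar [354. 234.] 0.89 [ 0.582 -0.142  0.075]
blue_jar [329.  97.] 0.65 [ 0.538 -0.01   0.075]
blue_jar [326. 194.] 0.64 [ 0.547 -0.102  0.075]
```

View pics/w1.png

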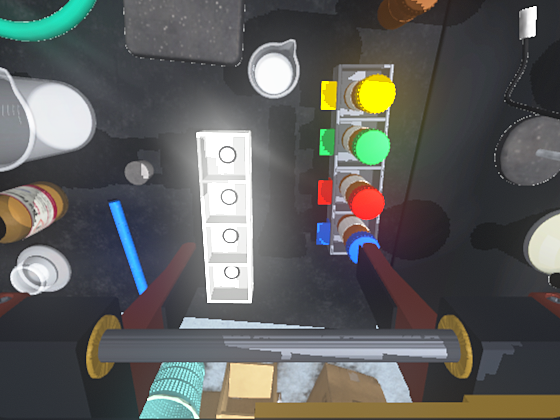

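The wrist picture shows the four caps at (376,94), (372,147), (367,203) and (362,248), the last partly hidden by a finger. The white rack spans (197..254, 130..303). I refine both from this picture.

Run:
```python
from h import *
c=cam(np.load("w1.npy",allow_pickle=True)[0]); im=cv2.imread("pics/w1.png")
b=capblobs(im,(150,80))
for n in b:
    for ce,st in b[n]:
        if 340<ce[0]<400 and 60<ce[1]<270 and st[4]>300: print(n,ce,st,onplane(c,ce,.079).round(4))
h=cv2.cvtColor(im,cv2.COLOR_BGR2HSV); m=cv2.inRange(h,(0,0,130),(180,60,255)); m[:,:190]=0;m[:,262:]=0;m[:124]=0;m[306:]=0
m=cv2.morphologyEx(m,cv2.MORPH_OPEN,np.ones((3,3)))
k,l,st,_=cv2.connectedComponentsWithStats(m); j=1+np.argmax(st[1:,4]); print(st[j])
M=np.zeros((420,560),np.uint8); cv2.fillConvexPoly(M,cv2.convexHull(cv2.findNonZero((l==j).astype(np.uint8))),1)
def cost(p):
    g=np.zeros_like(M); cv2.fillConvexPoly(g,np.round(cv2.convexHull(proj(c,place(p,BOX)).astype(np.float32))*16).astype(np.int32),1,shift=4)
    return 1-(g&M).sum()/(g|M).sum()
p=[.442,-.159,.09]
r=minimize(cost,p,method="Nelder-Mead",options=dict(initial_simplex=[p,[.452,-.159,.09],[.442,-.149,.09],[.442,-.159,.12]]))
print(r.x,r.fun); print(place(r.x,[[0,y,.005] for y in(.078,.026,-.026,-.078)]).round(4))
print("holes",[onplane(c,u,.005).round(4) for u in[(228,155),(229,197),(231,236),(232,272)]])
```

```text
yellow [374.8, 93.5] [354, 74, 42, 40, 1274] [ 0.578  -0.0029  0.079 ]
green [368.9, 149.0] [354, 129, 36, 36, 657] [ 0.5815 -0.0526  0.079 ]
red [366.1, 201.5] [347, 185, 38, 34, 951] [ 0.5879 -0.1045  0.079 ]
blue [358.5, 244.9] [346, 232, 34, 32, 435] [ 0.5882 -0.1521  0.079 ]
[ 190  124   72  180 9946]
[ 0.44032059 -0.15580728  0.08716959] 0.1887604194675988
[[ 0.4335 -0.0781  0.005 ]
 [ 0.4381 -0.1299  0.005 ]
 [ 0.4426 -0.1817  0.005 ]
 [ 0.4471 -0.2335  0.005 ]]
holes [array([ 0.4374, -0.0828,  0.005 ]), array([ 0.4409, -0.1346,  0.005 ]), array([ 0.4457, -0.1867,  0.005 ]), array([ 0.4494, -0.2387,  0.005 ])]
```

```bash
python3 mv.py .594 -.154 .20 1.662;python3 mv.py .594 -.154 .133 1.662
```

```text
t 3.05 d [-0.296  0.446  0.514] r [0.0001 0.0001 0.0002]
t 3.05 d [-0.296  0.445  0.849] r [0.0001 0.0001 0.0002]
```

Call:
{"name": "drive_tool", "arguments": {"commands": [{"hand": -1.0,"dx": -0.3,"dy": 0.445,"dz": 0.4,"rx": 0.0,"ry": 0.0,"rz": 0.0},{"hand": -1.0,"dx": -0.3,"dy": 0.445,"dz": 0.51,"rx": 0.0,"ry": 0.0,"rz": 0.0},{"hand": -1.0,"dx": -0.3,"dy": 0.445,"dz": 0.51,"rx": 0.0,"ry": 0.0,"rz": 0.0},{"hand": -1.0,"dx": -0.3,"dy": 0.445,"dz": 0.51,"rx": 0.0,"ry": 0.0,"rz": 0.0},{"hand": -1.0,"dx": -0.3,"dy": 0.445,"dz": 0.51,"rx": 0.0,"ry": 0.0,"rz": 0.0}]}}

```text
t: 3.55
ee_pos: [0.5939, -0.1542, 0.1987]
tool_rot: [-3.138, -0.002, 1.664]
contact_force: [0.8, -0.0, 0.6]
opening: 0.0877
grasp_force: 0.0
```

```bash
python3 mv.py .594 -.154 .133 1.662
```

```text
t 3.55 d [0.    0.002 0.329] r [-0.0012 -0.0005  0.0005]
```

Call:
{"name": "drive_tool", "arguments": {"commands": [{"hand": -1.0,"dx": 0.0,"dy": 0.0,"dz": 0.2,"rx": 0.0,"ry": 0.0,"rz": 0.0},{"hand": -1.0,"dx": 0.0,"dy": 0.0,"dz": 0.33,"rx": 0.0,"ry": 0.0,"rz": 0.0},{"hand": -1.0,"dx": 0.0,"dy": 0.0,"dz": 0.33,"rx": 0.0,"ry": 0.0,"rz": 0.0},{"hand": 1.0,"dx": 0.0,"dy": 0.0,"dz": 0.33,"rx": 0.0,"ry": 0.0,"rz": 0.0},{"hand": 1.0,"dx": 0.0,"dy": 0.0,"dz": 0.33,"rx": 0.0,"ry": 0.0,"rz": 0.0},{"hand": 1.0,"dx": 0.0,"dy": 0.0,"dz": 0.33,"rx": 0.0,"ry": 0.0,"rz": 0.0},{"hand": 1.0,"dx": 0.0,"dy": 0.0,"dz": 0.33,"rx": 0.0,"ry": 0.0,"rz": 0.0},{"hand": 1.0,"dx": 0.0,"dy": 0.0,"dz": 0.33,"rx": 0.0,"ry": 0.0,"rz": 0.0}]}}

```text
t: 4.35
ee_pos: [0.5947, -0.1538, 0.1355]
tool_rot: [3.14, 0.0, 1.665]
contact_force: [0.2, 0.0, -0.0]
opening: 0.0511
grasp_force: 0.0
```

```bash
python3 - <<'E'
from station import env
import cv2
cv2.imwrite("pics/s1.png",cv2.resize(env.grab_frame("side")[150:330,190:390],None,fx=3,fy=3)); print(env.get_state())
E
python3 mv.py .437 -.0825 .235 1.662
```

```text
{'t': 4.4, 'joints': array([-3.08455650e-01,  1.59458147e-01,  1.45393442e+00,  1.25218762e-05,
        1.52755984e+00, -4.02470253e-01]), 'joint_vel': array([ 0.00213575,  0.00586822,  0.0044494 ,  0.00214224, -0.0028458 ,
        0.00010926]), 'effort': array([ 7.76131055e-03, -4.70244098e+01, -4.00278246e+01,  6.19653496e-02,
        3.95717786e-02,  3.75541895e-04]), 'ee_pos': array([ 0.59458419, -0.153762  ,  0.13513414]), 'tool_rot': array([3.14099867e+00, 2.39268638e-04, 1.66481032e+00]), 'contact_force': array([-0.34289247,  0.33917426,  0.80084695]), 'ft_torque': array([-0.00048561, -0.05508861, -0.01687636]), 'grasp_force': 0.0, 'opening': 0.04717148270387118}
t 4.4 d [ 0.429 -0.751 -0.5  ] r [0.0002 0.0001 0.0009]
```

View pics/s1.png

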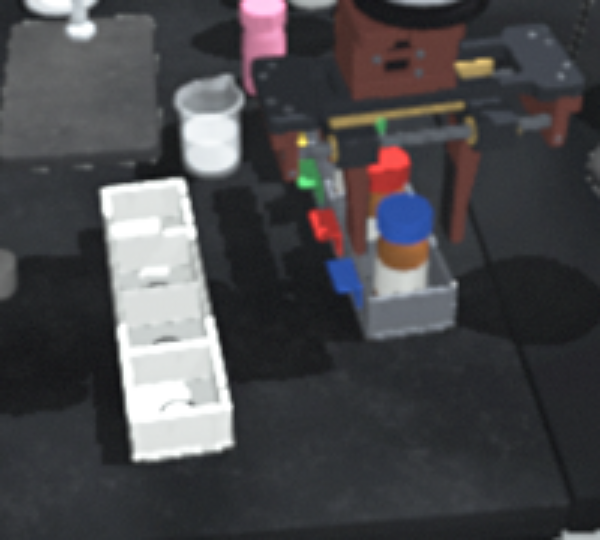

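Run:
```python
from station import env
from h import *
c=cam(env.camera_params("side")); s=env.get_state()
for X in[(.5946-.03,-.1538+.0,.055),(.5946+.03,-.1538,.055),(.596,-.1548,.073),(.5946,-.1538,.135),(.596,-.1548,.005)]: print(X,((proj(c,X)[0]-[190,150])*3).round(0))
```

```text
(0.5646, -0.1538, 0.055) [352. 241.]
(0.6246, -0.1538, 0.055) [448. 234.]
(0.596, -0.1548, 0.073) [404. 216.]
(0.5946, -0.1538, 0.135) [407. 133.]
(0.596, -0.1548, 0.005) [399. 298.]
```

The fingertips show at (355,245) and (458,240) in the crop, as predicted for a straddle of the blue cap at (404,216). They need more time to close.

Call:
{"name": "drive_tool", "arguments": {"commands": [{"hand": 1.0,"dx": 0.0,"dy": 0.0,"dz": 0.01,"rx": 0.0,"ry": 0.0,"rz": 0.0},{"hand": 1.0,"dx": 0.0,"dy": 0.0,"dz": 0.01,"rx": 0.0,"ry": 0.0,"rz": 0.0},{"hand": 1.0,"dx": 0.0,"dy": 0.0,"dz": 0.01,"rx": 0.0,"ry": 0.0,"rz": 0.0},{"hand": 1.0,"dx": 0.0,"dy": 0.0,"dz": 0.01,"rx": 0.0,"ry": 0.0,"rz": 0.0},{"hand": 1.0,"dx": 0.0,"dy": 0.0,"dz": 0.01,"rx": 0.0,"ry": 0.0,"rz": 0.0}]}}

```text
t: 4.9
ee_pos: [0.5944, -0.1537, 0.1324]
tool_rot: [-3.141, -0.0, 1.665]
contact_force: [-0.1, -0.9, -0.8]
opening: 0.0336
grasp_force: 30.0
```

```bash
python3 mv.py .437 -.0825 .235 1.662
```

```text
t 4.9 d [ 0.428 -0.75  -0.513] r [-0.0001 -0.      0.0009]
```

Call:
{"name": "drive_tool", "arguments": {"commands": [{"hand": 1.0,"dx": 0.0,"dy": 0.0,"dz": -0.2,"rx": 0.0,"ry": 0.0,"rz": 0.0},{"hand": 1.0,"dx": 0.0,"dy": 0.0,"dz": -0.4,"rx": 0.0,"ry": 0.0,"rz": 0.0},{"hand": 1.0,"dx": 0.02,"dy": -0.05,"dz": -0.5,"rx": 0.0,"ry": 0.0,"rz": 0.0},{"hand": 1.0,"dx": 0.12,"dy": -0.22,"dz": -0.5,"rx": 0.0,"ry": 0.0,"rz": 0.0},{"hand": 1.0,"dx": 0.24,"dy": -0.42,"dz": -0.5,"rx": 0.0,"ry": 0.0,"rz": 0.0},{"hand": 1.0,"dx": 0.35,"dy": -0.62,"dz": -0.5,"rx": 0.0,"ry": 0.0,"rz": 0.0},{"hand": 1.0,"dx": 0.41,"dy": -0.72,"dz": -0.5,"rx": 0.0,"ry": 0.0,"rz": 0.0},{"hand": 1.0,"dx": 0.43,"dy": -0.75,"dz": -0.5,"rx": 0.0,"ry": 0.0,"rz": 0.0}]}}

```text
t: 5.7
ee_pos: [0.4356, -0.0814, 0.2332]
tool_rot: [3.14, 0.0, 1.665]
contact_force: [0.0, 0.2, -1.0]
opening: 0.0332
grasp_force: 30.0
```

```bash
python3 - <<'E'
from station import env
import cv2,numpy as np
a=env.grab_frame("side");b=env.grab_frame("scene")
cv2.imwrite("pics/s2.png",np.hstack([cv2.resize(a[130:330,190:390],(400,400)),cv2.resize(b[110:285,210:385],(400,400))]))
E
python3 mv.py .437 -.0825 .133 1.662
```

```text
t 5.8 d [-0.002 -0.001  0.501] r [0.0005 0.0002 0.001 ]
```

View pics/s2.png

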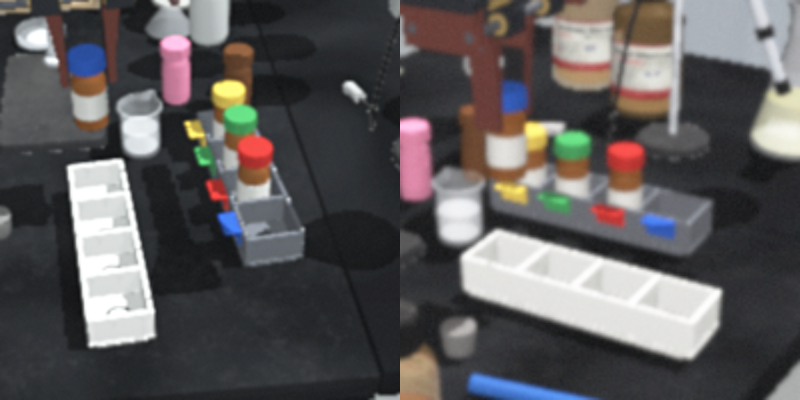

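The blue jar hangs upright in the gripper (side crop (88,90)), clear of the beaker. I lower it now.

Call:
{"name": "drive_tool", "arguments": {"commands": [{"hand": 1.0,"dx": 0.0,"dy": 0.0,"dz": 0.15,"rx": 0.0,"ry": 0.0,"rz": 0.0},{"hand": 1.0,"dx": 0.0,"dy": 0.0,"dz": 0.3,"rx": 0.0,"ry": 0.0,"rz": 0.0},{"hand": 1.0,"dx": 0.0,"dy": 0.0,"dz": 0.4,"rx": 0.0,"ry": 0.0,"rz": 0.0},{"hand": 1.0,"dx": 0.0,"dy": 0.0,"dz": 0.46,"rx": 0.0,"ry": 0.0,"rz": 0.0},{"hand": 1.0,"dx": 0.0,"dy": 0.0,"dz": 0.49,"rx": 0.0,"ry": 0.0,"rz": 0.0},{"hand": 1.0,"dx": 0.0,"dy": 0.0,"dz": 0.495,"rx": 0.0,"ry": 0.0,"rz": 0.0},{"hand": 1.0,"dx": 0.0,"dy": 0.0,"dz": 0.495,"rx": 0.0,"ry": 0.0,"rz": 0.0}]}}

```text
t: 6.5
ee_pos: [0.4376, -0.0824, 0.1345]
tool_rot: [3.14, 0.0, 1.665]
contact_force: [0.6, -0.2, -0.4]
opening: 0.0333
grasp_force: 30.0
```

```bash
python3 mv.py .437 -.0825 .133 1.662; python3 mv.py .437 -.0825 .22 1.662
```

```text
t 6.5 d [-0.    -0.003  0.008] r [0.0004 0.0001 0.0009]
t 6.5 d [-0.    -0.003 -0.427] r [0.0004 0.0001 0.0009]
```

Call:
{"name": "drive_tool", "arguments": {"commands": [{"hand": 1.0,"dx": 0.0,"dy": 0.0,"dz": 0.006,"rx": 0.0,"ry": 0.0,"rz": 0.0},{"hand": -1.0,"dx": 0.0,"dy": 0.0,"dz": 0.006,"rx": 0.0,"ry": 0.0,"rz": 0.0},{"hand": -1.0,"dx": 0.0,"dy": 0.0,"dz": 0.006,"rx": 0.0,"ry": 0.0,"rz": 0.0},{"hand": -1.0,"dx": 0.0,"dy": 0.0,"dz": 0.006,"rx": 0.0,"ry": 0.0,"rz": 0.0},{"hand": -1.0,"dx": 0.0,"dy": 0.0,"dz": 0.006,"rx": 0.0,"ry": 0.0,"rz": 0.0},{"hand": -1.0,"dx": 0.0,"dy": 0.0,"dz": 0.006,"rx": 0.0,"ry": 0.0,"rz": 0.0},{"hand": -1.0,"dx": 0.0,"dy": 0.0,"dz": -0.2,"rx": 0.0,"ry": 0.0,"rz": 0.0},{"hand": -1.0,"dx": 0.0,"dy": 0.0,"dz": -0.43,"rx": 0.0,"ry": 0.0,"rz": 0.0}]}}

```text
t: 7.3
ee_pos: [0.436, -0.0819, 0.2186]
tool_rot: [-3.137, -0.002, 1.665]
contact_force: [0.6, -0.0, -0.2]
opening: 0.0852
grasp_force: 0.0
```

```bash
python3 - <<'E'
from station import env
import cv2,numpy as np
a=env.grab_frame("side");b=env.grab_frame("scene")
cv2.imwrite("pics/s3.png",np.hstack([cv2.resize(a[130:330,190:390],(400,400)),cv2.resize(b[110:285,210:385],(400,400))]))
E
python3 mv.py .589 -.104 .22 1.662; python3 mv.py .589 -.104 .1325 1.662
```

```text
t 7.4 d [-0.176  0.737  0.042] r [0.0033 0.0012 0.0009]
t 7.4 d [-0.175  0.732  0.48 ] r [0.0033 0.0012 0.0009]
```

View pics/s3.png

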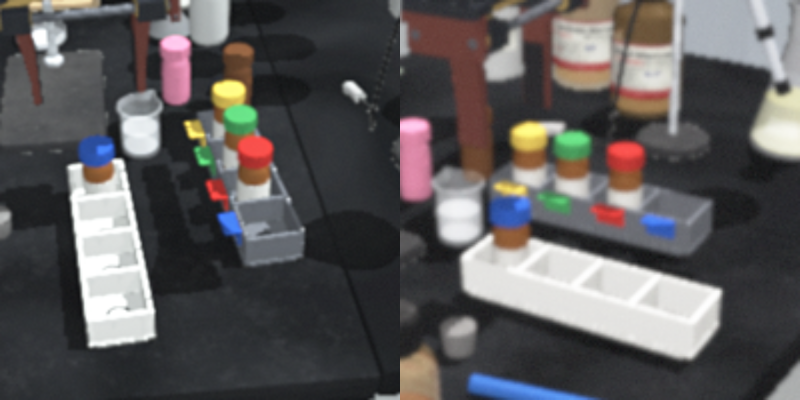

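The blue jar stands in the left white pocket in both views. Red is next.

Call:
{"name": "drive_tool", "arguments": {"commands": [{"hand": -1.0,"dx": -0.06,"dy": 0.22,"dz": 0.0,"rx": 0.0,"ry": 0.0,"rz": 0.0},{"hand": -1.0,"dx": -0.12,"dy": 0.46,"dz": 0.0,"rx": 0.0,"ry": 0.0,"rz": 0.0},{"hand": -1.0,"dx": -0.16,"dy": 0.66,"dz": 0.0,"rx": 0.0,"ry": 0.0,"rz": 0.0},{"hand": -1.0,"dx": -0.175,"dy": 0.735,"dz": 0.05,"rx": 0.0,"ry": 0.0,"rz": 0.0},{"hand": -1.0,"dx": -0.175,"dy": 0.735,"dz": 0.2,"rx": 0.0,"ry": 0.0,"rz": 0.0},{"hand": -1.0,"dx": -0.175,"dy": 0.735,"dz": 0.36,"rx": 0.0,"ry": 0.0,"rz": 0.0},{"hand": -1.0,"dx": -0.175,"dy": 0.735,"dz": 0.4,"rx": 0.0,"ry": 0.0,"rz": 0.0},{"hand": -1.0,"dx": -0.175,"dy": 0.735,"dz": 0.4,"rx": 0.0,"ry": 0.0,"rz": 0.0}]}}

```text
t: 8.2
ee_pos: [0.5857, -0.103, 0.1376]
tool_rot: [-3.138, -0.001, 1.665]
contact_force: [-0.1, 0.2, 1.0]
opening: 0.0878
grasp_force: 0.0
```

```bash
python3 mv.py .589 -.104 .1325 1.662
```

```text
t 8.2 d [-0.006  0.016  0.025] r [-0.0012 -0.0004  0.0009]
```

Call:
{"name": "drive_tool", "arguments": {"commands": [{"hand": -1.0,"dx": -0.006,"dy": 0.016,"dz": 0.025,"rx": 0.0,"ry": 0.0,"rz": 0.0},{"hand": 1.0,"dx": -0.006,"dy": 0.016,"dz": 0.025,"rx": 0.0,"ry": 0.0,"rz": 0.0},{"hand": 1.0,"dx": -0.006,"dy": 0.016,"dz": 0.025,"rx": 0.0,"ry": 0.0,"rz": 0.0},{"hand": 1.0,"dx": -0.006,"dy": 0.016,"dz": 0.025,"rx": 0.0,"ry": 0.0,"rz": 0.0},{"hand": 1.0,"dx": -0.006,"dy": 0.016,"dz": 0.025,"rx": 0.0,"ry": 0.0,"rz": 0.0},{"hand": 1.0,"dx": -0.006,"dy": 0.016,"dz": 0.025,"rx": 0.0,"ry": 0.0,"rz": 0.0},{"hand": 1.0,"dx": -0.006,"dy": 0.016,"dz": 0.025,"rx": 0.0,"ry": 0.0,"rz": 0.0},{"hand": 1.0,"dx": -0.006,"dy": 0.016,"dz": 0.025,"rx": 0.0,"ry": 0.0,"rz": 0.0}]}}

```text
t: 9.0
ee_pos: [0.5899, -0.1041, 0.1346]
tool_rot: [-3.142, -0.0, 1.665]
contact_force: [-0.5, -0.2, -0.8]
opening: 0.0355
grasp_force: 0.1
```

Call:
{"name": "drive_tool", "arguments": {"commands": [{"hand": 1.0,"dx": 0.0,"dy": 0.0,"dz": 0.0,"rx": 0.0,"ry": 0.0,"rz": 0.0},{"hand": 1.0,"dx": 0.0,"dy": 0.0,"dz": 0.0,"rx": 0.0,"ry": 0.0,"rz": 0.0},{"hand": 1.0,"dx": 0.0,"dy": 0.0,"dz": 0.0,"rx": 0.0,"ry": 0.0,"rz": 0.0},{"hand": 1.0,"dx": 0.0,"dy": 0.0,"dz": 0.0,"rx": 0.0,"ry": 0.0,"rz": 0.0}]}}

```text
t: 9.4
ee_pos: [0.59, -0.1041, 0.1346]
tool_rot: [3.142, 0.0, 1.665]
contact_force: [0.3, 0.0, -0.3]
opening: 0.0333
grasp_force: 30.0
```

```bash
python3 mv.py .4412 -.134 .235 1.662
```

```text
t 9.4 d [-0.079 -0.755 -0.502] r [0.     0.     0.0009]
```

Call:
{"name": "drive_tool", "arguments": {"commands": [{"hand": 1.0,"dx": 0.0,"dy": 0.0,"dz": -0.2,"rx": 0.0,"ry": 0.0,"rz": 0.0},{"hand": 1.0,"dx": 0.0,"dy": 0.0,"dz": -0.4,"rx": 0.0,"ry": 0.0,"rz": 0.0},{"hand": 1.0,"dx": -0.01,"dy": -0.05,"dz": -0.5,"rx": 0.0,"ry": 0.0,"rz": 0.0},{"hand": 1.0,"dx": -0.03,"dy": -0.22,"dz": -0.5,"rx": 0.0,"ry": 0.0,"rz": 0.0},{"hand": 1.0,"dx": -0.05,"dy": -0.42,"dz": -0.5,"rx": 0.0,"ry": 0.0,"rz": 0.0},{"hand": 1.0,"dx": -0.07,"dy": -0.62,"dz": -0.5,"rx": 0.0,"ry": 0.0,"rz": 0.0},{"hand": 1.0,"dx": -0.08,"dy": -0.72,"dz": -0.5,"rx": 0.0,"ry": 0.0,"rz": 0.0},{"hand": 1.0,"dx": -0.08,"dy": -0.755,"dz": -0.5,"rx": 0.0,"ry": 0.0,"rz": 0.0}]}}

```text
t: 10.2
ee_pos: [0.4397, -0.1346, 0.2349]
tool_rot: [3.141, 0.0, 1.664]
contact_force: [0.6, -0.3, -0.9]
opening: 0.0333
grasp_force: 30.0
```

Call:
{"name": "drive_tool", "arguments": {"commands": [{"hand": 1.0,"dx": 0.0,"dy": 0.0,"dz": 0.05,"rx": 0.0,"ry": 0.0,"rz": 0.0},{"hand": 1.0,"dx": 0.0,"dy": 0.0,"dz": 0.18,"rx": 0.0,"ry": 0.0,"rz": 0.0},{"hand": 1.0,"dx": 0.0,"dy": 0.0,"dz": 0.32,"rx": 0.0,"ry": 0.0,"rz": 0.0},{"hand": 1.0,"dx": 0.0,"dy": 0.0,"dz": 0.42,"rx": 0.0,"ry": 0.0,"rz": 0.0},{"hand": 1.0,"dx": 0.0,"dy": 0.0,"dz": 0.47,"rx": 0.0,"ry": 0.0,"rz": 0.0},{"hand": 1.0,"dx": 0.0,"dy": 0.0,"dz": 0.485,"rx": 0.0,"ry": 0.0,"rz": 0.0},{"hand": 1.0,"dx": 0.0,"dy": 0.0,"dz": 0.485,"rx": 0.0,"ry": 0.0,"rz": 0.0}]}}

```text
t: 10.9
ee_pos: [0.4415, -0.1341, 0.1376]
tool_rot: [-3.141, -0.0, 1.665]
contact_force: [0.3, -0.5, -1.0]
opening: 0.033
grasp_force: 30.0
```

```bash
python3 mv.py .4412 -.134 .1352 1.662
```

```text
t 10.9 d [ 0.001 -0.002  0.012] r [-0.0001 -0.0001  0.001 ]
```

Call:
{"name": "drive_tool", "arguments": {"commands": [{"hand": 1.0,"dx": 0.0,"dy": 0.0,"dz": 0.012,"rx": 0.0,"ry": 0.0,"rz": 0.0},{"hand": 1.0,"dx": 0.0,"dy": 0.0,"dz": 0.012,"rx": 0.0,"ry": 0.0,"rz": 0.0},{"hand": -1.0,"dx": 0.0,"dy": 0.0,"dz": 0.012,"rx": 0.0,"ry": 0.0,"rz": 0.0},{"hand": -1.0,"dx": 0.0,"dy": 0.0,"dz": 0.012,"rx": 0.0,"ry": 0.0,"rz": 0.0},{"hand": -1.0,"dx": 0.0,"dy": 0.0,"dz": 0.012,"rx": 0.0,"ry": 0.0,"rz": 0.0},{"hand": -1.0,"dx": 0.0,"dy": 0.0,"dz": 0.012,"rx": 0.0,"ry": 0.0,"rz": 0.0},{"hand": -1.0,"dx": 0.0,"dy": 0.0,"dz": -0.2,"rx": 0.0,"ry": 0.0,"rz": 0.0},{"hand": -1.0,"dx": 0.0,"dy": 0.0,"dz": -0.42,"rx": 0.0,"ry": 0.0,"rz": 0.0}]}}

```text
t: 11.7
ee_pos: [0.4403, -0.1339, 0.221]
tool_rot: [-3.138, -0.002, 1.665]
contact_force: [0.7, -0.6, 1.3]
opening: 0.078
grasp_force: 0.0
```

```bash
python3 mv.py .5835 -.052 .22 1.662
```

```text
t 11.7 d [0.341 0.751 0.003] r [-0.0012 -0.0006  0.0009]
```

Call:
{"name": "drive_tool", "arguments": {"commands": [{"hand": -1.0,"dx": 0.1,"dy": 0.22,"dz": 0.0,"rx": 0.0,"ry": 0.0,"rz": 0.0},{"hand": -1.0,"dx": 0.2,"dy": 0.44,"dz": 0.0,"rx": 0.0,"ry": 0.0,"rz": 0.0},{"hand": -1.0,"dx": 0.3,"dy": 0.66,"dz": 0.0,"rx": 0.0,"ry": 0.0,"rz": 0.0},{"hand": -1.0,"dx": 0.34,"dy": 0.745,"dz": 0.05,"rx": 0.0,"ry": 0.0,"rz": 0.0},{"hand": -1.0,"dx": 0.34,"dy": 0.745,"dz": 0.2,"rx": 0.0,"ry": 0.0,"rz": 0.0},{"hand": -1.0,"dx": 0.34,"dy": 0.745,"dz": 0.36,"rx": 0.0,"ry": 0.0,"rz": 0.0},{"hand": -1.0,"dx": 0.34,"dy": 0.745,"dz": 0.42,"rx": 0.0,"ry": 0.0,"rz": 0.0},{"hand": -1.0,"dx": 0.34,"dy": 0.745,"dz": 0.42,"rx": 0.0,"ry": 0.0,"rz": 0.0}]}}

```text
t: 12.5
ee_pos: [0.582, -0.0524, 0.1352]
tool_rot: [-3.137, -0.001, 1.665]
contact_force: [0.2, 0.0, -0.3]
opening: 0.0877
grasp_force: 0.0
```

```bash
python3 - <<'E'
from station import env
import cv2,numpy as np
a=env.grab_frame("side");b=env.grab_frame("scene")
cv2.imwrite("pics/s4.png",np.hstack([cv2.resize(a[130:330,190:390],(400,400)),cv2.resize(b[110:285,210:385],(400,400))]))
E
python3 mv.py .5835 -.052 .134 1.662
```

```text
t 12.6 d [0.004 0.001 0.025] r [0.0004 0.0001 0.0008]
```

View pics/s4.png

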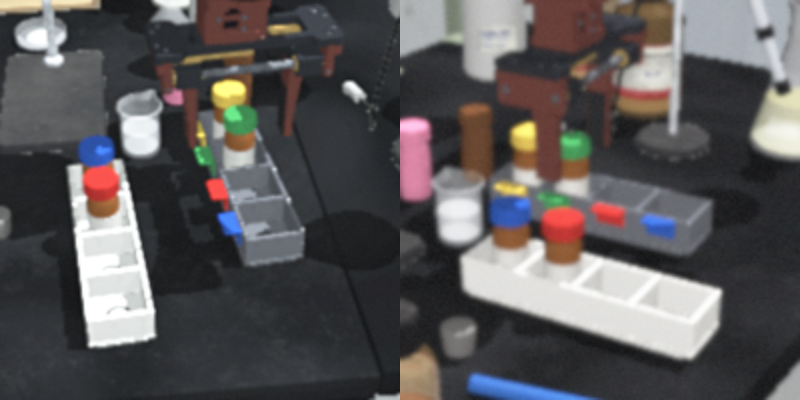

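Red stands in the second white pocket, and the fingers straddle green.

Call:
{"name": "drive_tool", "arguments": {"commands": [{"hand": -1.0,"dx": 0.004,"dy": 0.0,"dz": 0.02,"rx": 0.0,"ry": 0.0,"rz": 0.0},{"hand": 1.0,"dx": 0.004,"dy": 0.0,"dz": 0.02,"rx": 0.0,"ry": 0.0,"rz": 0.0},{"hand": 1.0,"dx": 0.004,"dy": 0.0,"dz": 0.02,"rx": 0.0,"ry": 0.0,"rz": 0.0},{"hand": 1.0,"dx": 0.004,"dy": 0.0,"dz": 0.02,"rx": 0.0,"ry": 0.0,"rz": 0.0},{"hand": 1.0,"dx": 0.004,"dy": 0.0,"dz": 0.02,"rx": 0.0,"ry": 0.0,"rz": 0.0},{"hand": 1.0,"dx": 0.004,"dy": 0.0,"dz": 0.02,"rx": 0.0,"ry": 0.0,"rz": 0.0},{"hand": 1.0,"dx": 0.004,"dy": 0.0,"dz": 0.02,"rx": 0.0,"ry": 0.0,"rz": 0.0},{"hand": 1.0,"dx": 0.004,"dy": 0.0,"dz": 0.02,"rx": 0.0,"ry": 0.0,"rz": 0.0}]}}

```text
t: 13.4
ee_pos: [0.583, -0.0517, 0.1336]
tool_rot: [-3.141, -0.0, 1.665]
contact_force: [-0.6, 0.4, -0.4]
opening: 0.0354
grasp_force: 0.0
```

Call:
{"name": "drive_tool", "arguments": {"commands": [{"hand": 1.0,"dx": 0.0,"dy": 0.0,"dz": 0.0,"rx": 0.0,"ry": 0.0,"rz": 0.0},{"hand": 1.0,"dx": 0.0,"dy": 0.0,"dz": 0.0,"rx": 0.0,"ry": 0.0,"rz": 0.0},{"hand": 1.0,"dx": 0.0,"dy": 0.0,"dz": 0.0,"rx": 0.0,"ry": 0.0,"rz": 0.0},{"hand": 1.0,"dx": 0.0,"dy": 0.0,"dz": 0.0,"rx": 0.0,"ry": 0.0,"rz": 0.0}]}}

```text
t: 13.8
ee_pos: [0.583, -0.0518, 0.1336]
tool_rot: [-3.142, -0.0, 1.665]
contact_force: [0.1, -0.2, -0.3]
opening: 0.0331
grasp_force: 30.0
```

```bash
python3 mv.py .4455 -.186 .235 1.662
```

```text
t 13.8 d [-0.604 -0.748 -0.507] r [-0.     -0.      0.0009]
```

Call:
{"name": "drive_tool", "arguments": {"commands": [{"hand": 1.0,"dx": 0.0,"dy": 0.0,"dz": -0.2,"rx": 0.0,"ry": 0.0,"rz": 0.0},{"hand": 1.0,"dx": 0.0,"dy": 0.0,"dz": -0.4,"rx": 0.0,"ry": 0.0,"rz": 0.0},{"hand": 1.0,"dx": -0.05,"dy": -0.06,"dz": -0.5,"rx": 0.0,"ry": 0.0,"rz": 0.0},{"hand": 1.0,"dx": -0.18,"dy": -0.22,"dz": -0.5,"rx": 0.0,"ry": 0.0,"rz": 0.0},{"hand": 1.0,"dx": -0.33,"dy": -0.41,"dz": -0.5,"rx": 0.0,"ry": 0.0,"rz": 0.0},{"hand": 1.0,"dx": -0.48,"dy": -0.6,"dz": -0.5,"rx": 0.0,"ry": 0.0,"rz": 0.0},{"hand": 1.0,"dx": -0.57,"dy": -0.71,"dz": -0.5,"rx": 0.0,"ry": 0.0,"rz": 0.0},{"hand": 1.0,"dx": -0.604,"dy": -0.748,"dz": -0.5,"rx": 0.0,"ry": 0.0,"rz": 0.0}]}}

```text
t: 14.6
ee_pos: [0.4437, -0.1877, 0.2338]
tool_rot: [3.142, 0.001, 1.662]
contact_force: [1.0, 0.9, -1.2]
opening: 0.0335
grasp_force: 30.0
```

Call:
{"name": "drive_tool", "arguments": {"commands": [{"hand": 1.0,"dx": 0.0,"dy": 0.0,"dz": 0.05,"rx": 0.0,"ry": 0.0,"rz": 0.0},{"hand": 1.0,"dx": 0.0,"dy": 0.0,"dz": 0.18,"rx": 0.0,"ry": 0.0,"rz": 0.0},{"hand": 1.0,"dx": 0.0,"dy": 0.0,"dz": 0.32,"rx": 0.0,"ry": 0.0,"rz": 0.0},{"hand": 1.0,"dx": 0.0,"dy": 0.0,"dz": 0.42,"rx": 0.0,"ry": 0.0,"rz": 0.0},{"hand": 1.0,"dx": 0.0,"dy": 0.0,"dz": 0.47,"rx": 0.0,"ry": 0.0,"rz": 0.0},{"hand": 1.0,"dx": 0.0,"dy": 0.0,"dz": 0.485,"rx": 0.0,"ry": 0.0,"rz": 0.0},{"hand": 1.0,"dx": 0.0,"dy": 0.0,"dz": 0.485,"rx": 0.0,"ry": 0.0,"rz": 0.0}]}}

```text
t: 15.3
ee_pos: [0.4459, -0.1856, 0.1366]
tool_rot: [-3.142, -0.0, 1.666]
contact_force: [0.2, -0.1, -0.9]
opening: 0.0336
grasp_force: 30.0
```

```bash
python3 mv.py .4455 -.186 .1342 1.662
```

```text
t 15.3 d [-0.002 -0.002  0.012] r [-0.     -0.0001  0.0012]
```

Call:
{"name": "drive_tool", "arguments": {"commands": [{"hand": 1.0,"dx": 0.0,"dy": 0.0,"dz": 0.012,"rx": 0.0,"ry": 0.0,"rz": 0.0},{"hand": 1.0,"dx": 0.0,"dy": 0.0,"dz": 0.012,"rx": 0.0,"ry": 0.0,"rz": 0.0},{"hand": -1.0,"dx": 0.0,"dy": 0.0,"dz": 0.012,"rx": 0.0,"ry": 0.0,"rz": 0.0},{"hand": -1.0,"dx": 0.0,"dy": 0.0,"dz": 0.012,"rx": 0.0,"ry": 0.0,"rz": 0.0},{"hand": -1.0,"dx": 0.0,"dy": 0.0,"dz": 0.012,"rx": 0.0,"ry": 0.0,"rz": 0.0},{"hand": -1.0,"dx": 0.0,"dy": 0.0,"dz": 0.012,"rx": 0.0,"ry": 0.0,"rz": 0.0},{"hand": -1.0,"dx": 0.0,"dy": 0.0,"dz": -0.2,"rx": 0.0,"ry": 0.0,"rz": 0.0},{"hand": -1.0,"dx": 0.0,"dy": 0.0,"dz": -0.42,"rx": 0.0,"ry": 0.0,"rz": 0.0}]}}

```text
t: 16.1
ee_pos: [0.4446, -0.1857, 0.2199]
tool_rot: [-3.138, -0.002, 1.665]
contact_force: [1.5, -0.5, -0.6]
opening: 0.0778
grasp_force: 0.0
```

```bash
python3 mv.py .5785 -.0005 .22 1.662
```

```text
t 16.1 d [ 0.859  0.753 -0.001] r [-0.0011 -0.0007  0.0009]
```

Call:
{"name": "drive_tool", "arguments": {"commands": [{"hand": -1.0,"dx": 0.16,"dy": 0.14,"dz": 0.0,"rx": 0.0,"ry": 0.0,"rz": 0.0},{"hand": -1.0,"dx": 0.34,"dy": 0.3,"dz": 0.0,"rx": 0.0,"ry": 0.0,"rz": 0.0},{"hand": -1.0,"dx": 0.52,"dy": 0.46,"dz": 0.0,"rx": 0.0,"ry": 0.0,"rz": 0.0},{"hand": -1.0,"dx": 0.7,"dy": 0.61,"dz": 0.0,"rx": 0.0,"ry": 0.0,"rz": 0.0},{"hand": -1.0,"dx": 0.82,"dy": 0.72,"dz": 0.0,"rx": 0.0,"ry": 0.0,"rz": 0.0},{"hand": -1.0,"dx": 0.86,"dy": 0.75,"dz": 0.1,"rx": 0.0,"ry": 0.0,"rz": 0.0},{"hand": -1.0,"dx": 0.86,"dy": 0.75,"dz": 0.25,"rx": 0.0,"ry": 0.0,"rz": 0.0},{"hand": -1.0,"dx": 0.86,"dy": 0.75,"dz": 0.4,"rx": 0.0,"ry": 0.0,"rz": 0.0}]}}

```text
t: 16.9
ee_pos: [0.5791, -0.0001, 0.1401]
tool_rot: [3.14, 0.0, 1.666]
contact_force: [0.2, -0.1, -0.4]
opening: 0.088
grasp_force: 0.0
```

```bash
python3 - <<'E'
from station import env
import cv2,numpy as np
a=env.grab_frame("side");b=env.grab_frame("scene")
cv2.imwrite("pics/s5.png",np.hstack([cv2.resize(a[130:330,190:390],(400,400)),cv2.resize(b[110:285,210:385],(400,400))]))
E
python3 mv.py .5785 -.0005 .134 1.662
```

```text
t 17.0 d [-0.002  0.011  0.007] r [-0.0029 -0.0004  0.001 ]
```

View pics/s5.png

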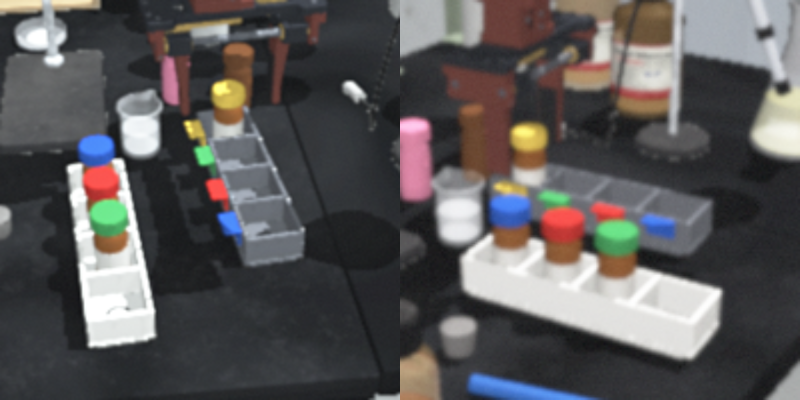

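Green is placed in the third pocket, and the gripper straddles yellow.

Call:
{"name": "drive_tool", "arguments": {"commands": [{"hand": -1.0,"dx": 0.0,"dy": 0.002,"dz": 0.02,"rx": 0.0,"ry": 0.0,"rz": 0.0},{"hand": 1.0,"dx": 0.0,"dy": 0.002,"dz": 0.02,"rx": 0.0,"ry": 0.0,"rz": 0.0},{"hand": 1.0,"dx": 0.0,"dy": 0.002,"dz": 0.02,"rx": 0.0,"ry": 0.0,"rz": 0.0},{"hand": 1.0,"dx": 0.0,"dy": 0.002,"dz": 0.02,"rx": 0.0,"ry": 0.0,"rz": 0.0},{"hand": 1.0,"dx": 0.0,"dy": 0.002,"dz": 0.02,"rx": 0.0,"ry": 0.0,"rz": 0.0},{"hand": 1.0,"dx": 0.0,"dy": 0.002,"dz": 0.02,"rx": 0.0,"ry": 0.0,"rz": 0.0},{"hand": 1.0,"dx": 0.0,"dy": 0.002,"dz": 0.02,"rx": 0.0,"ry": 0.0,"rz": 0.0},{"hand": 1.0,"dx": 0.0,"dy": 0.002,"dz": 0.02,"rx": 0.0,"ry": 0.0,"rz": 0.0}]}}

```text
t: 17.8
ee_pos: [0.579, -0.0007, 0.1367]
tool_rot: [3.142, -0.0, 1.665]
contact_force: [0.3, -0.3, 0.2]
opening: 0.0353
grasp_force: 0.0
```

Call:
{"name": "drive_tool", "arguments": {"commands": [{"hand": 1.0,"dx": 0.0,"dy": 0.0,"dz": 0.0,"rx": 0.0,"ry": 0.0,"rz": 0.0},{"hand": 1.0,"dx": 0.0,"dy": 0.0,"dz": 0.0,"rx": 0.0,"ry": 0.0,"rz": 0.0},{"hand": 1.0,"dx": 0.0,"dy": 0.0,"dz": 0.0,"rx": 0.0,"ry": 0.0,"rz": 0.0},{"hand": 1.0,"dx": 0.0,"dy": 0.0,"dz": 0.0,"rx": 0.0,"ry": 0.0,"rz": 0.0}]}}

```text
t: 18.2
ee_pos: [0.579, -0.0007, 0.1366]
tool_rot: [-3.142, 0.0, 1.665]
contact_force: [0.1, 0.1, -0.2]
opening: 0.0336
grasp_force: 30.0
```

```bash
python3 mv.py .4497 -.238 .235 1.662
```

```text
t 18.2 d [-1.121 -0.755 -0.492] r [-0.      0.      0.0009]
```

Call:
{"name": "drive_tool", "arguments": {"commands": [{"hand": 1.0,"dx": 0.0,"dy": 0.0,"dz": -0.2,"rx": 0.0,"ry": 0.0,"rz": 0.0},{"hand": 1.0,"dx": 0.0,"dy": 0.0,"dz": -0.4,"rx": 0.0,"ry": 0.0,"rz": 0.0},{"hand": 1.0,"dx": -0.06,"dy": -0.04,"dz": -0.5,"rx": 0.0,"ry": 0.0,"rz": 0.0},{"hand": 1.0,"dx": -0.22,"dy": -0.15,"dz": -0.5,"rx": 0.0,"ry": 0.0,"rz": 0.0},{"hand": 1.0,"dx": -0.4,"dy": -0.27,"dz": -0.5,"rx": 0.0,"ry": 0.0,"rz": 0.0},{"hand": 1.0,"dx": -0.58,"dy": -0.39,"dz": -0.5,"rx": 0.0,"ry": 0.0,"rz": 0.0},{"hand": 1.0,"dx": -0.74,"dy": -0.5,"dz": -0.5,"rx": 0.0,"ry": 0.0,"rz": 0.0},{"hand": 1.0,"dx": -0.86,"dy": -0.58,"dz": -0.5,"rx": 0.0,"ry": 0.0,"rz": 0.0}]}}

```text
t: 19.0
ee_pos: [0.4784, -0.1846, 0.2366]
tool_rot: [-3.141, 0.0, 1.664]
contact_force: [0.3, -0.4, -1.0]
opening: 0.0332
grasp_force: 30.0
```

Call:
{"name": "drive_tool", "arguments": {"commands": [{"hand": 1.0,"dx": -0.11,"dy": -0.07,"dz": 0.0,"rx": 0.0,"ry": 0.0,"rz": 0.0},{"hand": 1.0,"dx": -0.2,"dy": -0.14,"dz": 0.0,"rx": 0.0,"ry": 0.0,"rz": 0.0},{"hand": 1.0,"dx": -0.25,"dy": -0.17,"dz": 0.0,"rx": 0.0,"ry": 0.0,"rz": 0.0},{"hand": 1.0,"dx": -0.26,"dy": -0.175,"dz": 0.05,"rx": 0.0,"ry": 0.0,"rz": 0.0},{"hand": 1.0,"dx": -0.26,"dy": -0.175,"dz": 0.15,"rx": 0.0,"ry": 0.0,"rz": 0.0},{"hand": 1.0,"dx": -0.26,"dy": -0.175,"dz": 0.2,"rx": 0.0,"ry": 0.0,"rz": 0.0}]}}

```text
t: 19.6
ee_pos: [0.4496, -0.2369, 0.1942]
tool_rot: [-3.14, -0.002, 1.665]
contact_force: [0.5, 0.9, -0.7]
opening: 0.0331
grasp_force: 30.0
```

```bash
python3 mv.py .4497 -.238 .1372 1.662
```

```text
t 19.6 d [-0.006  0.     0.285] r [-0.0006 -0.0006  0.0011]
```

Call:
{"name": "drive_tool", "arguments": {"commands": [{"hand": 1.0,"dx": -0.003,"dy": 0.0,"dz": 0.1,"rx": 0.0,"ry": 0.0,"rz": 0.0},{"hand": 1.0,"dx": -0.003,"dy": 0.0,"dz": 0.2,"rx": 0.0,"ry": 0.0,"rz": 0.0},{"hand": 1.0,"dx": -0.003,"dy": 0.0,"dz": 0.25,"rx": 0.0,"ry": 0.0,"rz": 0.0},{"hand": 1.0,"dx": -0.003,"dy": 0.0,"dz": 0.27,"rx": 0.0,"ry": 0.0,"rz": 0.0},{"hand": 1.0,"dx": -0.003,"dy": 0.0,"dz": 0.27,"rx": 0.0,"ry": 0.0,"rz": 0.0}]}}

```text
t: 20.1
ee_pos: [0.4498, -0.2381, 0.1423]
tool_rot: [-3.141, -0.001, 1.665]
contact_force: [-0.2, -0.0, -1.0]
opening: 0.0336
grasp_force: 30.0
```

```bash
python3 mv.py .4497 -.238 .1370 1.662
```

```text
t 20.1 d [ 0.001 -0.001  0.027] r [-0.0002 -0.0002  0.0011]
```

Call:
{"name": "drive_tool", "arguments": {"commands": [{"hand": 1.0,"dx": 0.0,"dy": 0.0,"dz": 0.02,"rx": 0.0,"ry": 0.0,"rz": 0.0},{"hand": 1.0,"dx": 0.0,"dy": 0.0,"dz": 0.026,"rx": 0.0,"ry": 0.0,"rz": 0.0},{"hand": 1.0,"dx": 0.0,"dy": 0.0,"dz": 0.026,"rx": 0.0,"ry": 0.0,"rz": 0.0},{"hand": -1.0,"dx": 0.0,"dy": 0.0,"dz": 0.026,"rx": 0.0,"ry": 0.0,"rz": 0.0},{"hand": -1.0,"dx": 0.0,"dy": 0.0,"dz": 0.026,"rx": 0.0,"ry": 0.0,"rz": 0.0},{"hand": -1.0,"dx": 0.0,"dy": 0.0,"dz": 0.026,"rx": 0.0,"ry": 0.0,"rz": 0.0},{"hand": -1.0,"dx": 0.0,"dy": 0.0,"dz": 0.026,"rx": 0.0,"ry": 0.0,"rz": 0.0},{"hand": -1.0,"dx": 0.0,"dy": 0.0,"dz": 0.026,"rx": 0.0,"ry": 0.0,"rz": 0.0}]}}

```text
t: 20.9
ee_pos: [0.4498, -0.2385, 0.1375]
tool_rot: [3.142, 0.0, 1.665]
contact_force: [-0.3, -0.1, -0.4]
opening: 0.0696
grasp_force: 0.0
```

Call:
{"name": "drive_tool", "arguments": {"commands": [{"hand": -1.0,"dx": 0.0,"dy": 0.0,"dz": -0.2,"rx": 0.0,"ry": 0.0,"rz": 0.0},{"hand": -1.0,"dx": 0.0,"dy": 0.0,"dz": -0.45,"rx": 0.0,"ry": 0.0,"rz": 0.0},{"hand": -1.0,"dx": 0.0,"dy": 0.0,"dz": -0.7,"rx": 0.0,"ry": 0.0,"rz": 0.0},{"hand": -1.0,"dx": 0.0,"dy": 0.0,"dz": -0.8,"rx": 0.0,"ry": 0.0,"rz": 0.0},{"hand": -1.0,"dx": 0.0,"dy": 0.0,"dz": -0.8,"rx": 0.0,"ry": 0.0,"rz": 0.0},{"hand": -1.0,"dx": 0.0,"dy": 0.0,"dz": -0.8,"rx": 0.0,"ry": 0.0,"rz": 0.0}]}}

```text
t: 21.5
ee_pos: [0.4497, -0.2385, 0.2967]
tool_rot: [-3.141, -0.0, 1.665]
contact_force: [0.0, -0.6, -1.1]
opening: 0.0879
grasp_force: 0.0
```

Run:
```python
from station import env
from h import *
a=env.grab_frame("side");b=env.grab_frame("scene")
cv2.imwrite("pics/s6.png",np.hstack([cv2.resize(a[130:330,190:390],(400,400)),cv2.resize(b[110:285,210:385],(400,400))]))
P=[cam(env.camera_params(c)) for c in("side","scene")]
for im in (a,b): im[:, :230 if im is a else 0]*=1
x,y=capblobs(a),capblobs(b)
for n in x:
    A=[u for u,s in x[n] if 215<u[0]<275 and 190<u[1]<300 and s[4]>30]; B=[u for u,s in y[n] if 240<u[0]<360 and 185<u[1]<260 and s[4]>30]
    if A and B: r=tri(P,[np.array(A[0]),np.array(B[0])]); print(n,r.x.round(3),round(r.cost,2),place([0,0,-.088],r.x-[.4423,-.1592,0]).round(3))
```

```text
yellow [ 0.45  -0.241  0.064] 1.82 [[ 0.001 -0.082  0.064]]
red [ 0.441 -0.135  0.072] 0.12 [[0.001 0.025 0.072]]
blue [ 0.439 -0.082  0.072] 0.06 [[0.003 0.077 0.072]]
```

View pics/s6.png

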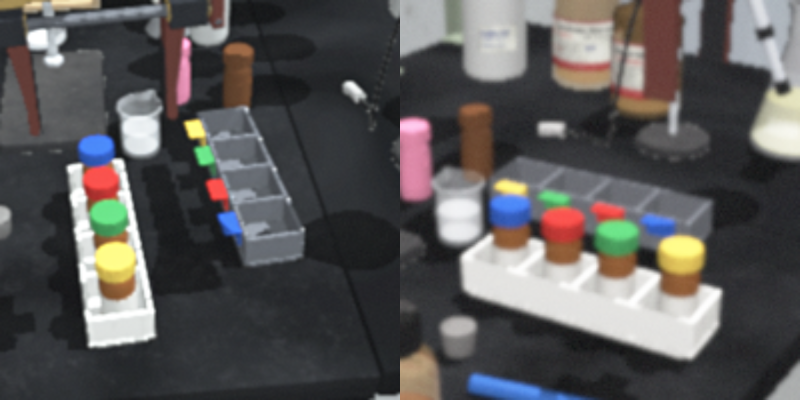

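All four jars stand upright in the white rack in the order blue, red, green, yellow, close to the pocket centres, and the gripper is clear.

```bash
python3 -c "
from station import env
print(env.sign_off())"
```

```text
the job is handed in; nothing more can be done
None
```

All four jars are in the white rack in reverse order (blue, red, green, yellow from left to right), standing upright and released, and the job is handed in; no verdict came back.

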